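Read out the temperature logger in the corner reader

TASK

Pull the blue-topped temperature logger up out of its charging dock against the spring catch, stand it flat on the reader's plate, and push it firmly into the corner so that it lies squarely against both metal fences at once, with both sprung contact pins pushed in. Finish while still holding it pressed there: the pins would push it away if you let go. Do not disturb the other things on the counter.

Things in the scene. Friction and masses are not known exactly. Their poses are not given: they have to be found in the camera images.
- logger: Logger to read: loose white block 64 (x) x 52 (y) x 40 mm high, blue grip fin 46 (x) x 22 (y) x 40 mm centred on top, 80 mm high overall, 0.14 to 0.24 kg. Origin: centre of underside; z up. Groove for the catch in its +x end. Grip the fin across its 22 mm (fingers closing along y), 63 mm above the origin. Starts in dock, underside 6 mm above the counter, axes along the dock's.
- dock: Black charging dock fixed to the counter, holding the logger: 92 (x) x 80 (y) x 24 mm, origin under its centre, grey spring housing on its +x end. The pocket is 18 mm deep, 0.8 mm play. A sprung nose in its +x wall catches the groove: about 5 to 15 N straight up, within the first 10 mm, pulls it past; free after 18 mm. Dock and reader may swap places.
- reader: Reader fixed to the counter: dark plate 8 mm thick, 106 x 98 mm, with two aluminium fences at a right angle. Origin: on the counter under the plate; x points to the back fence, y to the side fence, z up. Inner faces of the fences: x = 32 mm and y = 26 mm in this frame, 34 mm high above the plate; the free plate reaches to x = -64, y = -62 mm.
- reader_corner (a point): Point on the plate's top where the inner faces of both fences meet; reader's axes. The logger is home when two of its sides lie flat on the fences, any side on either fence: with its x along the reader's x (either sense) its centre is then over the reader's origin. Pushing back fence first, then along it to the side fence, with 10 to 16 N on each, overcomes pins and friction.
- fence_back: The back fence, 10 x 88 x 34 mm (origin at its centre); its inner face looks along the reader's -x.
- fence_side: The side fence, 100 x 10 x 34 mm (origin at its centre); its inner face looks along the reader's -y.
- pin_back (a joint): Sprung brass contact pin in the back fence, 24 mm above the plate, 26 mm from the corner: 0 = standing 4 mm proud of the fence, 0.004 (m) = pushed in flush. It pushes back with 1.5 N at first, 3.9 N when flush.
- pin_side (a joint): The same pin in the side fence, 28 mm from the corner.
- tomato_tin: Tin, 75 mm wide, 58 mm high; leave alone.
- pump_dispenser: Big white pump dispenser, fixed, about 100 mm wide and 0.31 m high with its pump head; an obstacle to go round.
- timer: Small white kitchen timer standing on the counter, 46 x 64 x 58 mm high; leave alone.
There are look-alikes about, which are no part of the job. Of the things like the logger, leave any that is turquoise; of the rest the larger one is meant.

How it is judged:
On the way:
1. the logger is pulled up out of its dock (underside more than 30 mm above its place in the dock) (z of logger in the frame of dock above 0.036 m), for 0.1 s.
At the end, for the whole second after the job is handed in: Logger down on the plate (4 mm), upright (5 deg), square to the fences (4 deg), pushing on both fences with over 0.5 N, both pins in by 3 of 4 mm, at rest, fingers still on it (over 1 N) (contact force between logger and fence_back above 0.5 N and contact force between logger and fence_side above 0.5 N and value of joint each of pin_back, pin_side above 0.003 m and z of logger in the frame of reader between 0.004 and 0.012 m and angle between logger's own z axis and vertical below 0.09 rad and (angle between the x axis of logger and the x axis of reader, either way round below 0.07 rad or angle between the x axis of logger and the y axis of reader, either way round below 0.07 rad) and contact force between logger and the fingers above 1 N and linear speed of logger below 0.03 m/s); the arm keeps its last pose, push and grip.
It fails at once if a bystander is moved by more than 15 mm (distance of any of tomato_tin, timer from where it was at the start of the episode above 0.015 m).
It also fails if it takes over 64 s, if anything falls off the work surface, if the arm or the gripper's body presses on something with over 40 N, if the wrist force passes 120 N, or if a joint passes its speed limit or range.

ROBOT

A 6-joint arm with a two-finger parallel gripper is mounted at the origin on a cart in front of the work surface, level with it; the furniture and walls round the work are solid. World frame = base frame: x ahead of the robot, y to its left, z up, the work surface at z = 0. Lengths are in m, angles in rad, forces in N, time in s.
With the tool pointing down it reaches from about 0.2 to 0.875 m from the base axis. Payload 3.4 kg.
Tool frame: the origin (TCP) lies between the finger pads; the fingertips stand 11 mm ahead of it and the grasp point (between the pads) lies 8 mm behind it; z points along the fingers, y is the line along which they close (so a half turn about z gives the same grasp; the last joint's range is limited). The gripper opens to 94 mm and grips with 3 to 60 N. Pads are 16 mm wide; open, the fingers measure 119 mm over their backs; the gripper's body (75 mm by 177 mm) begins 78 mm behind the grasp point.
Start: joints at [-1.282, 0.276, 1.505, -0, 1.361, -0.121], TCP at [0.229, -0.527, 0.216] pointing down, gripper open.
Joint ranges: [-2.89, 2.89], [-0.75, 2.08], [0.22, 2.7], [-1.18, 4.32], [0.11, 2.71], [-2.7, 2.7]. Speed limits (rad/s): [2.57, 2.57, 3.14, 3.14, 3.14, 3.14].

INTERFACE

Orientations are given as a unit quaternion [x, y, z, w].
In Python, from cell import ctrl gives the robot as it stands.
- The arm moves only by the tool apply_moves, never from a script. Its argument "targets" is a list of rows, each a list of 5 numbers: the shift along the tool's x, y, z in m, then the turn about the tool's z in degrees, then the closure, from 0 (fully open) to 1 (shut). In form: [[x, y, z, turn, jaw], ...]. A call has 1 to 8 rows; each row shifts and turns the commanded pose from where the row before left it, along the tool's axes as they then stand; what a row does not reach is not made up. A row lasts 1/10 s, in which the tool goes at most 50 mm and 8.59 degrees, less where a joint would pass 70% of its speed; a pose out of reach is approached as far as the arm can. A call with a gripper value outside its range is refused whole. The fingers move at their own pace and stop on an object; "grip_force" is the grip in N (left out, the last holds). Time passes only in rows, so rows that do not move let the fingers close. It gives the time, the measured TCP pose, the force, the opening and the grip force at its end, in the units of the state.
- ctrl.get_state(): the state, without advancing time (a new reading comes with each control period).
- ctrl.get_image(name): name is "scene" or "top" or "wrist"; returns a dict with "image" (420x560x3 uint8, red, green, blue), "z_map" (420x560 float32, m along the optical axis (not along the pixel's ray), 0 where there is no reading), "camera_matrix" (3x3 intrinsics, pixels), "extrinsics" (4x4, takes a point from world to camera coordinates); the wrist camera has in their place "tool_from_camera" (4x4, takes a point from camera to tool coordinates, whose origin is the TCP and whose axes are the flange's). Camera axes: x right, y down, z forward; pixel columns grow to the right and rows downward; lengths in m; the calibration is good to about 2 mm. The wrist camera is an equidistant fisheye: a pixel r from the principal point sees the ray r / f radians off the axis. A picture is of the moment at which its call begins: read the wrist's pose just before it.
- ctrl.finish_job(): hands the job in; it is judged then, once.
The state is a dict: "t": time; "joint_positions": joint angles; "dq": joint speeds; "joint_torque": joint torques, N m; "tool_pos": TCP position; "orientation": TCP orientation; "force": force on the tool from outside, world axes, zero at the start; "wrist_torque": the same for the moment, N m; "gripper_width": opening from 0.0 (shut) to 1.0 (fully open); "grip_force": force on a finger pad.
Only numpy, scipy, OpenCV 4.12 (cv2) and the standard library are available. Lean on these libraries where they do the work, as an engineer would, in place of code of your own. Each camera call takes 0.05 s, during which the arm holds its last target. There are 200 camera calls.

## Working session

There is one attempt and no reset: what is moved stays moved. The work goes in short steps, Python scripts to look and compute and a tool call to move; the robot and the scene stay as the last step left them, time stands still between calls to the robot, and variables do not carry over. Pictures are saved under pics/ and viewed, at most 10 in all, crops included, and the job is handed in when it is done.

Besides the shell and the picture viewer there is one more tool, called after "Emit:" as name(argument=value, ...) on one line, values as JSON. apply_moves: Moves the arm, as the interface text tells. Its arguments: {"type":"object","properties":{"targets":{"type":"array","items":{"type":"array","items":{"type":"number"}}},"grip_force":{"type":"number"}},"required":["targets"]}

```bash
mkdir -p pics
cat > h.py <<'E'
import numpy as np, cv2
from cell import ctrl
def grab(n,f):
    d=ctrl.get_image(n); np.savez('pics/%s.npz'%f,**{k:v for k,v in d.items()})
    cv2.imwrite('pics/%s.png'%f,d['image'][:,:,::-1]); return d
def pts(d):
    z=d['z_map']; K=d['camera_matrix']; v,u=np.mgrid[:z.shape[0],:z.shape[1]]
    P=np.stack([(u-K[0,2])/K[0,0]*z,(v-K[1,2])/K[1,1]*z,z],-1)
    E=d['extrinsics']; return (P-E[:3,3])@E[:3,:3]
E
python3 - <<'E'
from h import *
for n in('top','scene'): d=grab(n,n)
s=ctrl.get_state(); print(s)
E
```

```text
{'t': 0.1, 'joint_positions': array([-1.28195839e+00,  2.76500562e-01,  1.50598112e+00, -6.12718884e-06,
        1.36068285e+00, -1.21004326e-01]), 'dq': array([-0.00057213, -0.0019446 , -0.00255202,  0.00015069,  0.00059126,
        0.00150935]), 'joint_torque': array([ 3.18687871e-04, -4.05460095e+01, -2.37778276e+01,  7.02374149e-02,
        2.97715073e-02, -3.97666804e-05]), 'tool_pos': array([ 0.22897086, -0.52692363,  0.21571913]), 'orientation': array([ 9.79076604e-01,  2.03490506e-01, -6.88615336e-05, -7.82925226e-04]), 'force': array([-0.13509494, -0.92607549, -0.11702748]), 'wrist_torque': array([ 0.03123903, -0.02009385, -0.02424857]), 'grip_force': 0.0, 'gripper_width': 1.000773634812603}
```

View pics/top.png

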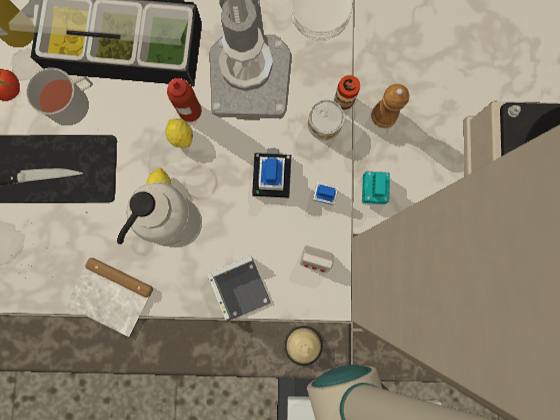

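View pics/scene.png

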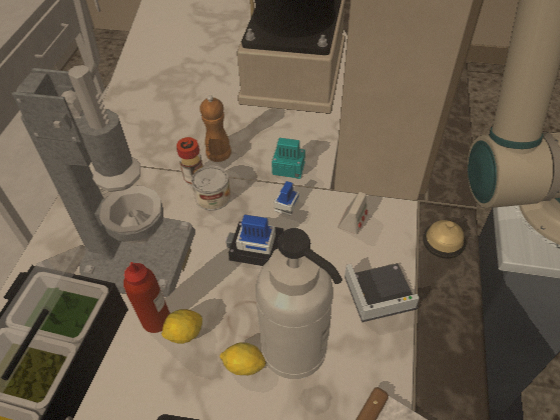

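In the top view, three things could be the logger: the blue fin in the black dock (271,171), a small blue one (325,194) and a turquoise one (376,187). I choose (271,171), the larger non-turquoise one. The reader is at (240,288), the timer at (317,260), the tin at (326,119) and the pump at (158,210). Next is a close crop.

Run:
```python
from h import *
d=np.load('pics/top.npz'); P=pts(d); im=d['image'][:,:,::-1]
a=cv2.resize(im[140:210,240:350],None,fx=5,fy=5,interpolation=cv2.INTER_CUBIC)
b=cv2.resize(im[248:328,200:280],(400,400),interpolation=cv2.INTER_CUBIC)
o=np.zeros((760,550,3),np.uint8); o=np.zeros((400,800,3),np.uint8)
a=cv2.resize(im[145:205,240:300],(400,400),interpolation=cv2.INTER_CUBIC)
o[:,:400]=a;o[:,400:]=b
cv2.imwrite('pics/crop1.png',o)
for n,(u,v) in dict(fin=(271,170),small=(325,192),turq=(376,187),reader=(243,290),timer=(317,258),tin=(326,119),pump=(142,205)).items(): print(n,P[v,u].round(3))
```

```text
fin [0.615 0.204 0.088]
small [0.577 0.091 0.057]
turq [ 0.586 -0.01   0.081]
reader [0.372 0.258 0.003]
timer [0.441 0.106 0.055]
tin [0.734 0.091 0.052]
pump [0.508 0.401 0.319]
```

View pics/crop1.png

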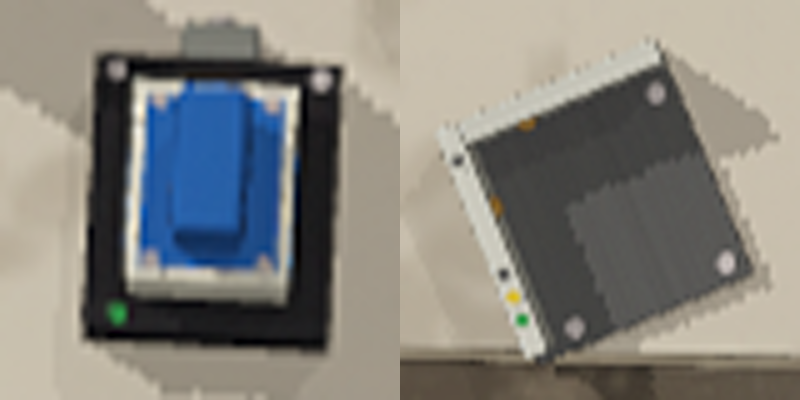

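The crop confirms the choice: a white block with a blue fin in the black dock. The spring housing is on the top edge, so dock +x is roughly world +x. The reader's corner is at its upper left. By handedness the upper fence is the back one (pin at crop 527,125) and the left fence is the side one (pin at 495,207). I'll fit the poses now.

```bash
cat >> h.py <<'E'
def ray(d,uv,h):
    K=d['camera_matrix'];E=d['extrinsics'];R=E[:3,:3];c=-R.T@E[:3,3]
    uv=np.atleast_2d(np.array(uv,float)); r=np.c_[(uv-K[:2,2])/[K[0,0],K[1,1]],np.ones(len(uv))]@R
    return c+r*((h-c[2])/r[:,2])[:,None]
E
python3 - <<'E'
from h import *
d=np.load('pics/top.npz'); P=pts(d)
def px(c,o,s): return (np.array(c)+.5)*s-.5+o
D=ray(d,px([(95,55),(340,68),(328,350),(85,340)],(240,145),.15),.024)
print('dock',D.round(4).tolist(),D.mean(0)); e=[D[i]-D[(i+1)%4] for i in range(4)]
print([np.linalg.norm(x).round(4) for x in e], [np.degrees(np.arctan2(x[1],x[0])).round(1) for x in e])
F=ray(d,px([(175,92),(250,92),(240,233),(170,233)],(240,145),.15),.086); print('fin',F.round(4).tolist(),F.mean(0))
# reader: plate inner corner (fence top inner edges at z .042) 
f=lambda c,h: ray(d,px(np.array(c)-[400,0],(200,248),.2),h)
T=f([(440,128),(655,42),(540,360)],.042); print('fence tops outer corner, far back, far side',T.round(4).tolist())
for i in(1,2): x=T[i]-T[0]; print(np.linalg.norm(x),np.degrees(np.arctan2(x[1],x[0])))
B=f([(470,145),(663,67),(752,270),(548,358)],.008); print('plate',B.round(4).tolist())
m=P[:,:,2]>.12; m&=(np.abs(P[:,:,0]-.5)<.15)&(np.abs(P[:,:,1]-.37)<.15)
print('pump',P[m].min(0),P[m].max(0))
blue=(P[:,:,2]>.075)&(P[:,:,2]<.1)&(abs(P[:,:,0]-.615)<.05)&(abs(P[:,:,1]-.204)<.04)
q=P[blue]; print(len(q),np.median(q,0),cv2.minAreaRect(q[:,:2].astype(np.float32)*1000))
E
```

```text
dock [[0.6641, 0.2427, 0.024], [0.6616, 0.1635, 0.024], [0.5696, 0.1655, 0.024], [0.5711, 0.2432, 0.024]] [0.61659319 0.20373364 0.024     ]
[np.float64(0.0792), np.float64(0.0921), np.float64(0.0777), np.float64(0.0931)] [np.float64(88.2), np.float64(-1.3), np.float64(-91.1), np.float64(179.7)]
fin [[0.6387, 0.2148, 0.086], [0.6393, 0.1919, 0.086], [0.5956, 0.1939, 0.086], [0.5951, 0.2151, 0.086]] [0.61717424 0.20393479 0.086     ]
fence tops outer corner, far back, far side [[0.405, 0.3294, 0.042], [0.4422, 0.2421, 0.042], [0.3124, 0.285, 0.042]]
0.09490003058561804 -66.91822435040619
0.10268204939811708 -154.3899582355647
plate [[0.3983, 0.3209, 0.008], [0.433, 0.2402, 0.008], [0.3489, 0.2003, 0.008], [0.3106, 0.2848, 0.008]]
pump [0.44682754 0.34903894 0.12054738] [0.56433876 0.45449123 0.31918139]
245 [0.61696253 0.20361392 0.08570861] ((617.7479858398438, 203.5677032470703), (22.06645965576172, 46.363807678222656), 87.9030990600586)
```

Run:
```python
from h import *
d=np.load('pics/top.npz'); P=pts(d)
for u,v in [(360,230),(360,300),(370,340),(400,230),(400,300),(400,340),(450,200),(450,300),(450,350),(550,150),(550,250),(550,300),(550,380),(480,130),(530,110),(340,380),(400,400),(304,345)]: print((u,v),P[v,u].round(3))
d=np.load('pics/scene.npz'); P=pts(d);print()
for u,v in [(350,180),(380,150),(420,100),(440,50),(400,170),(345,100),(290,80),(360,50),(450,150),(500,170),(530,100),(445,235),(520,200)]: print((u,v),P[v,u].round(3))
```

```text
(360, 230) [ 0.505  0.01  -0.001]
(360, 300) [0.361 0.029 0.128]
(370, 340) [ 0.274 -0.011  0.   ]
(400, 230) [0.463 0.03  0.474]
(400, 300) [0.375 0.03  0.471]
(400, 340) [0.325 0.03  0.47 ]
(450, 200) [0.473 0.03  0.678]
(450, 300) [0.383 0.03  0.672]
(450, 350) [0.339 0.03  0.671]
(550, 150) [0.476 0.029 0.86 ]
(550, 250) [0.418 0.03  0.856]
(550, 300) [0.39  0.03  0.854]
(550, 380) [0.346 0.03  0.85 ]
(480, 130) [ 0.708 -0.222  0.088]
(530, 110) [ 0.727 -0.289  0.165]
(340, 380) [0.224 0.072 0.184]
(400, 400) [0.229 0.005 0.357]
(304, 345) [0.267 0.13  0.055]

(350, 180) [0.456 0.026 0.035]
(380, 150) [0.406 0.029 0.13 ]
(420, 100) [0.353 0.028 0.254]
(440, 50) [0.341 0.028 0.353]
(400, 170) [0.36  0.027 0.081]
(345, 100) [0.481 0.03  0.241]
(290, 80) [ 0.625 -0.221  0.088]
(360, 50) [0.465 0.028 0.341]
(450, 150) [ 0.242 -0.137  0.   ]
(500, 170) [0.207 0.107 0.187]
(530, 100) [0.188 0.052 0.293]
(445, 235) [0.267 0.146 0.043]
(520, 200) [0.156 0.115 0.128]
```

Run:
```python
from h import *
for n in('top','scene'):
    P=pts(np.load('pics/%s.npz'%n))
    for z in (.02,.1,.2,.3,.45,.6,.8):
        q=P[(abs(P[:,:,1]-.03)<.006)&(abs(P[:,:,2]-z)<.02)&(P[:,:,0]>.25)]
        if len(q): print(n,z,np.percentile(q[:,0],[0,2,98,100]).round(3),len(q))
d=grab('wrist','w0'); print(d['camera_matrix'],d['tool_from_camera'].round(3))
z=d['z_map']; print(z[::60,::70].round(2))
```

```text
top 0.02 [0.25  0.273 1.004 1.032] 902
top 0.1 [0.313 0.317 0.8   0.804] 323
top 0.2 [0.314 0.318 0.483 0.487] 322
top 0.3 [0.314 0.318 0.483 0.487] 514
top 0.45 [0.314 0.317 0.483 0.488] 855
top 0.6 [0.313 0.317 0.484 0.488] 1791
top 0.8 [0.313 0.318 0.483 0.488] 6653
scene 0.02 [0.25  0.299 0.895 0.922] 1705
scene 0.1 [0.312 0.317 0.782 0.807] 1373
scene 0.2 [0.312 0.316 0.484 0.488] 1695
scene 0.3 [0.311 0.315 0.484 0.487] 2210
scene 0.45 [0.312 0.313 0.407 0.416] 214
[[325.1922621    0.         270.96832458]
 [  0.         325.1922621  205.83655618]
 [  0.           0.           1.        ]] [[-0.001 -0.959 -0.282  0.082]
 [ 1.    -0.001 -0.001 -0.   ]
 [ 0.001 -0.282  0.959 -0.169]
 [ 0.     0.     0.     1.   ]]
[[0.25 0.   0.   0.06 0.06 0.08 0.12 0.07]
 [0.34 0.34 0.35 0.   0.   0.   0.   0.06]
 [0.49 0.37 0.37 0.37 0.37 0.06 0.   0.  ]
 [0.39 0.64 1.24 0.39 0.39 0.39 0.39 0.06]
 [0.42 1.42 1.41 1.41 1.42 0.19 1.41 1.42]
 [1.55 0.08 0.12 1.5  1.5  1.51 1.51 0.08]
 [0.05 0.07 0.1  1.61 1.61 1.62 0.09 0.07]]
```

View pics/w0.png

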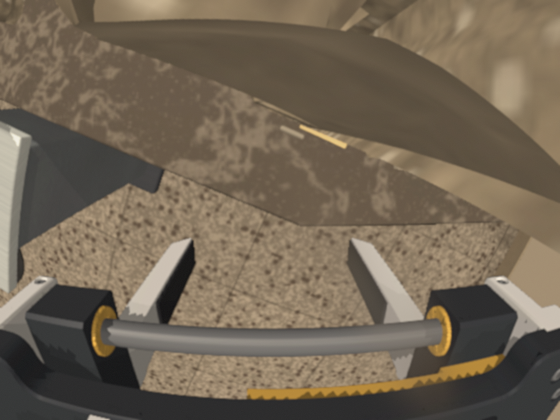

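The wrist view shows the tall cabinet's front close ahead along the top of the picture (rows 20–150). The counter's front strip and the floor are below it. I'll get the cabinet's front extent from this depth map.

```bash
cat >> h.py <<'E'
from scipy.spatial.transform import Rotation as Ro
def wray(d,uv):
    K=d['camera_matrix']; a=(np.asarray(uv,float)-K[:2,2])/K[0,0]; th=np.linalg.norm(a,axis=-1,keepdims=True)
    return np.concatenate([a/np.maximum(th,1e-9)*np.sin(th),np.cos(th)],-1)
def w2w(d,Pc,s):
    T=d['tool_from_camera']; return (Pc@T[:3,:3].T+T[:3,3])@Ro.from_quat(s['orientation']).as_matrix().T+s['tool_pos']
def wpts(d,s):
    z=d['z_map']; v,u=np.mgrid[:z.shape[0],:z.shape[1]]; r=wray(d,np.stack([u,v],-1))
    return w2w(d,r/np.maximum(r[...,2:],1e-3)*z[...,None],s)
E
python3 - <<'E'
from h import *
d=np.load('pics/w0.npz'); s=ctrl.get_state(); P=wpts(d,s)
for v in range(5,230,25): print(v,[tuple(P[v,u].round(2).tolist()) if d['z_map'][v,u]>0 else 0 for u in range(10,560,90)])
E
```

```text
5 [(0.33, -0.12, 0.06), 0, (0.32, -0.47, 0.32), (0.33, -0.49, 0.31), (0.39, -0.52, 0.2), (0.37, -0.54, 0.28), 0]
30 [(0.3, -0.07, -0.0), 0, 0, 0, (0.39, -0.53, 0.17), (0.36, -0.54, 0.28), 0]
55 [(0.26, -0.09, 0.0), (0.3, -0.26, 0.0), (0.31, -0.48, 0.33), 0, 0, (0.35, -0.54, 0.3), 0]
80 [(0.22, -0.11, 0.0), (0.27, -0.27, 0.0), (0.3, -0.39, 0.0), (0.31, -0.49, 0.33), 0, 0, 0]
105 [(-0.09, 0.78, -0.93), (0.24, -0.28, 0.0), (0.28, -0.4, 0.0), (0.31, -0.5, 0.32), 0, 0, 0]
130 [(0.15, -0.12, -0.01), (0.21, -0.3, -0.0), (0.25, -0.41, 0.0), (0.29, -0.51, 0.01), (0.31, -0.51, 0.32), 0, 0]
155 [(0.12, -0.14, 0.0), (0.05, -0.12, -0.38), (0.22, -0.42, 0.0), (0.26, -0.52, 0.0), (0.31, -0.58, 0.14), 0, 0]
180 [(0.08, -0.15, 0.0), (-0.03, -0.12, -0.42), (0.19, -0.43, -0.0), (0.23, -0.54, 0.0), (0.28, -0.64, -0.0), (0.31, -0.54, 0.32), 0]
205 [(0.04, -0.16, 0.0), (-0.36, 0.09, -0.93), (-0.19, -0.32, -0.93), (0.21, -0.55, 0.0), (0.25, -0.65, -0.0), (0.31, -0.78, 0.0), 0]
```

The cabinet front is at about x = 0.31, running from y = 0.03 to below -0.6, and it is tall. I'll go round it close to the base with the camera side turned away: back off first, then turn to yaw 180.

Emit:
apply_moves(targets=[[-0.03,-0.03,0,0,0],[-0.03,-0.03,0,0,0],[0,0,0,-8,0],[0,0,0,-8,0],[0,0,0,-8,0],[0,0,0,-8,0],[0,0,0,-8,0],[0,0,0,-8,0]])

```text
t: 0.95
tool_pos: [0.1501, -0.496, 0.2162]
orientation: [0.81, 0.586, 0.0, -0.0]
force: [-0.2, 0.4, -0.1]
gripper_width: 1.001
grip_force: 0.0
```

Emit:
apply_moves(targets=[[0,0,0,-8.5,0],[0,0,0,-8.5,0],[0,0,0,-8.5,0],[0,0,0,-8.5,0],[0,0,0,-8.5,0],[0,0,0,-8.5,0],[0,0,0,-8.5,0],[0,0,0,-8.5,0]])

```text
t: 1.75
tool_pos: [0.1501, -0.496, 0.2162]
orientation: [0.343, 0.939, 0.0, -0.0]
force: [0.1, 0.4, 0.0]
gripper_width: 0.998
grip_force: 0.0
```

Emit:
apply_moves(targets=[[0,0,0,-8.5,0],[0,0,0,-8.5,0],[0,0,0,-8.5,0],[0,0,0,-8.5,0],[0,0,0,-6.7,0]])

```text
t: 2.25
tool_pos: [0.2066, -0.479, 0.2117]
orientation: [0.041, 0.998, -0.015, -0.039]
force: [-0.4, 0.6, -0.8]
gripper_width: 1.0
grip_force: 0.0
```

```bash
python3 -c "
from h import *
s=ctrl.get_state();print(s['joint_positions'].round(3),s['tool_pos'],Ro.from_quat(s['orientation']).as_matrix().round(3))"
```

```text
[-1.236  0.205  1.619 -0.087  1.32  -2.704] [ 0.20655015 -0.47904534  0.21169236] [[-0.994  0.08  -0.08 ]
 [ 0.082  0.996 -0.027]
 [ 0.077 -0.033 -0.996]]
```

Emit:
apply_moves(targets=[[0,0,0,8.5,0],[0,0,0,8.5,0],[0,0,0,8.5,0],[0,0,0,8.5,0],[0,0,0,8.5,0]])

```text
t: 2.75
tool_pos: [0.2062, -0.4785, 0.2116]
orientation: [0.403, 0.914, -0.028, -0.031]
force: [-0.1, -0.6, -0.1]
gripper_width: 0.995
grip_force: 0.0
```

```bash
python3 -c "
from h import *
s=ctrl.get_state();print(s['joint_positions'].round(3),s['tool_pos'],Ro.from_quat(s['orientation']).as_matrix().round(3))"
```

```text
[-1.237  0.204  1.619 -0.086  1.32  -1.956] [ 0.20619165 -0.47853968  0.21155511] [[-0.673  0.735 -0.079]
 [ 0.739  0.674 -0.026]
 [ 0.034 -0.076 -0.997]]
```

The turn hit the last joint's stop and left a 4.8° tilt. I'll undo it with the mirror manoeuvre at the opposite stop, gently. First step is to back off and turn the other way.

Emit:
apply_moves(targets=[[0.038,-0.019,0,0,0],[0.038,-0.019,0,0,0],[0,0,0,8.5,0],[0,0,0,8.5,0],[0,0,0,8.5,0],[0,0,0,8.5,0],[0,0,0,8.5,0],[0,0,0,8.5,0]])

```text
t: 3.55
tool_pos: [0.1268, -0.4485, 0.2171]
orientation: [0.757, 0.652, -0.038, -0.016]
force: [-0.7, -0.1, 0.6]
gripper_width: 1.002
grip_force: 0.0
```

Emit:
apply_moves(targets=[[0,0,0,8.5,0],[0,0,0,8.5,0],[0,0,0,8.5,0],[0,0,0,8.5,0],[0,0,0,8.5,0],[0,0,0,8.5,0],[0,0,0,8.5,0],[0,0,0,8.5,0]])

```text
t: 4.35
tool_pos: [0.1269, -0.4485, 0.217]
orientation: [0.992, 0.117, -0.041, 0.008]
force: [1.2, -0.2, -0.4]
gripper_width: 1.001
grip_force: 0.0
```

Emit:
apply_moves(targets=[[0,0,0,8.5,0],[0,0,0,8.5,0],[0,0,0,8.5,0],[0,0,0,8.5,0],[0,0,0,8.5,0],[0,0,0,8.5,0],[0,0,0,8.5,0],[0,0,0,8.5,0]])

```text
t: 5.15
tool_pos: [0.1269, -0.4485, 0.2171]
orientation: [0.888, -0.458, -0.029, 0.03]
force: [0.4, 0.7, -0.5]
gripper_width: 0.998
grip_force: 0.0
```

Emit:
apply_moves(targets=[[0,0,0,8.5,0],[0,0,0,8.5,0],[0,0,0,8.5,0],[0,0,0,8.5,0],[0,0,0,8.5,0],[0,0,0,8.5,0]])

```text
t: 5.75
tool_pos: [0.1269, -0.4485, 0.2171]
orientation: [-0.604, 0.796, 0.014, -0.039]
force: [0.2, 0.3, -0.1]
gripper_width: 1.001
grip_force: 0.0
```

```bash
cat > st.py <<'E'
from h import *
s=ctrl.get_state();R=Ro.from_quat(s['orientation']).as_matrix()
print(s['t'],'q',np.degrees(s['joint_positions']).round(1),s['tool_pos'].round(4),'yaw',np.degrees(np.arctan2(R[1,0],R[0,0])).round(2),'z',R[:,2].round(3),'F',s['force'].round(1),s['gripper_width'],s['grip_force'])
E
python3 st.py
```

```text
5.75 q [-78.9   6.4  98.7  -4.9  74.4 118. ] [ 0.1269 -0.4485  0.2171] yaw -105.5 z [-0.079 -0.026 -0.997] F [ 0.2  0.3 -0.1] 1.0008764481826253 0.0
```

Emit:
apply_moves(targets=[[-0.047,0.003,0,0,0],[-0.047,0.003,0,0,0],[-0.047,0.003,0,0,0],[-0.047,0.003,0,0,0],[-0.047,0.003,0,0,0],[0,0,0,8.5,0]])

```text
t: 6.35
tool_pos: [0.1734, -0.2122, 0.2067]
orientation: [-0.547, 0.836, 0.012, -0.039]
force: [-0.9, -0.5, -0.3]
gripper_width: 1.002
grip_force: 0.0
```

```bash
python3 st.py
```

```text
6.35 q [-59.  -10.1 115.8  -4.7  75.6 145.9] [ 0.1734 -0.2122  0.2067] yaw -113.57 z [-0.079 -0.023 -0.997] F [-0.9 -0.5 -0.3] 1.0019296937140716 0.0
```

Emit:
apply_moves(targets=[[0,0,0,6,0],[0,0,0,2,0],[0,0,0,2,0],[0,0,0,2,0],[0,0,0,2,0],[0,0,0,2,0],[0,0,0,2,0]])

```text
t: 7.05
tool_pos: [0.1518, -0.2288, 0.2088]
orientation: [-0.415, 0.909, 0.005, -0.026]
force: [-0.2, -0.6, -0.5]
gripper_width: 0.997
grip_force: 0.0
```

```bash
python3 st.py
```

```text
7.05 q [-66.8 -10.8 115.8  -3.1  75.4 154.9] [ 0.1518 -0.2288  0.2088] yaw -130.85 z [-0.052 -0.013 -0.999] F [-0.2 -0.6 -0.5] 0.9974292817407567 0.0
```

Emit:
apply_moves(targets=[[0,0,0,2.5,0],[0,0,0,2.5,0],[0,0,0,2.5,0],[0,0,0,2.5,0],[0,0,0,2.5,0],[0,0,0,2.5,0]])

```text
t: 7.65
tool_pos: [0.1137, -0.2396, 0.2096]
orientation: [-0.307, 0.952, 0.001, -0.002]
force: [0.5, -0.4, 0.5]
gripper_width: 1.002
grip_force: 0.0
```

```bash
python3 st.py
```

```text
7.65 q [-79.4 -12.5 116.8  -0.3  75.7 154.9] [ 0.1137 -0.2396  0.2096] yaw -144.23 z [-0.005 -0.    -1.   ] F [ 0.5 -0.4  0.5] 1.0023425738891165 0.0
```

Tilt is down to 0.3°. I'll turn back to mid-range on the last joint, then sweep round.

Emit:
apply_moves(targets=[[0,0,0,-8.5,0],[0,0,0,-8.5,0],[0,0,0,-8.5,0],[0,0,0,-8.5,0],[0,0,0,-8.5,0],[0,0,0,-8.5,0],[0,0,0,-8.5,0],[0,0,0,-8.5,0]])

```text
t: 8.45
tool_pos: [0.1139, -0.2395, 0.2096]
orientation: [0.789, -0.614, -0.002, 0.002]
force: [0.2, -0.3, 0.1]
gripper_width: 0.997
grip_force: 0.0
```

Emit:
apply_moves(targets=[[0,0,0,-8.5,0],[0,0,0,-8.5,0],[0,0,0,-8.5,0],[0,0,0,-8.5,0],[0,0,0,-8.5,0],[0,0,0,-8.5,0],[0,0,0,-8.5,0],[0,0,0,-8.5,0]])

```text
t: 9.25
tool_pos: [0.1139, -0.2394, 0.2095]
orientation: [0.998, -0.068, -0.003, 0.0]
force: [0.3, 0.3, -0.3]
gripper_width: 1.001
grip_force: 0.0
```

Emit:
apply_moves(targets=[[0,0,0,-8.5,0],[0,0,0,-8.5,0],[0,0,0,-8.5,0],[0,0,0,-8.5,0],[0,0,0,-8.5,0],[0,0,0,-8.5,0],[0,0,0,-8.5,0],[0,0,0,-8.5,0]])

```text
t: 10.05
tool_pos: [0.1139, -0.2394, 0.2096]
orientation: [0.865, 0.502, -0.002, -0.001]
force: [-0.4, 0.5, 0.6]
gripper_width: 0.998
grip_force: 0.0
```

Emit:
apply_moves(targets=[[0,0,0,-8.5,0],[0,0,0,-8.5,0],[0,0,0,-8.5,0],[0,0,0,-8.5,0],[0,0,0,-8.5,0],[0,0,0,-8.5,0]])

```text
t: 10.65
tool_pos: [0.1139, -0.2395, 0.2096]
orientation: [0.565, 0.825, -0.001, -0.002]
force: [0.5, 0.3, -0.1]
gripper_width: 0.999
grip_force: 0.0
```

```bash
python3 st.py
```

```text
10.65 q [ -79.3  -12.5  116.8   -0.3   75.7 -100.4] [ 0.1139 -0.2395  0.2096] yaw 111.21 z [-0.005 -0.    -1.   ] F [ 0.5  0.3 -0.1] 0.9986138106898301 0.0
```

Emit:
apply_moves(targets=[[0.016,0.031,0,0,0],[0.016,0.031,0,0,0],[0.016,0.031,0,0,0],[0,0,0,-8.5,0],[0,0,0,-8.5,0],[0,0,0,-8.5,0],[0,0,0,-8.5,0]])

```text
t: 11.35
tool_pos: [0.1838, -0.1613, 0.2092]
orientation: [0.298, 0.954, -0.001, -0.002]
force: [-0.1, -0.0, -0.2]
gripper_width: 1.002
grip_force: 0.0
```

Emit:
apply_moves(targets=[[0.0147,0.0325,0,0,0],[0.0147,0.0325,0,0,0],[0.0147,0.0325,0,0,0],[0.0147,0.0325,0,0,0]])

```text
t: 11.75
tool_pos: [0.2103, -0.0203, 0.2092]
orientation: [0.303, 0.953, -0.001, -0.002]
force: [0.7, 0.1, 0.1]
gripper_width: 1.003
grip_force: 0.0
```

```bash
python3 st.py
```

```text
11.75 q [-2.450e+01 -1.840e+01  1.203e+02 -1.000e-01  7.830e+01 -7.920e+01] [ 0.2103 -0.0203  0.2092] yaw 144.74 z [-0.004 -0.    -1.   ] F [0.7 0.1 0.1] 1.002736452719114 0.0
```

Emit:
apply_moves(targets=[[0,0,0,-8.5,0],[0,0,0,-8.5,0],[0,0,0,-8.5,0],[0,0,0,-8.5,0]])

```text
t: 12.15
tool_pos: [0.2104, -0.021, 0.209]
orientation: [0.006, 1.0, -0.0, -0.003]
force: [0.1, -0.6, -0.0]
gripper_width: 1.003
grip_force: 0.0
```

Emit:
apply_moves(targets=[[-0.002,0.037,0,0,0],[-0.002,0.037,0,0,0],[-0.002,0.037,0,0,0],[-0.002,0.037,0,0,0],[-0.002,0.037,0,0,0],[-0.002,0.037,0,0,0]])

```text
t: 12.75
tool_pos: [0.2264, 0.202, 0.2091]
orientation: [0.009, 1.0, 0.0, -0.002]
force: [0.7, 0.4, -0.2]
gripper_width: 0.999
grip_force: 0.0
```

Emit:
apply_moves(targets=[[-0.049,0,0,0,0],[-0.049,0,0,0,0],[-0.049,0,0,0,0],[-0.049,0,0,0,0],[0,0,0,0,0],[0,0,0,0,0]])

```text
t: 13.35
tool_pos: [0.4228, 0.1964, 0.207]
orientation: [0.01, 1.0, -0.0, -0.004]
force: [0.1, -0.4, 0.3]
gripper_width: 1.0
grip_force: 0.0
```

```bash
python3 st.py
python3 - <<'E'
from h import *
import pickle
s=ctrl.get_state(); d=grab('wrist','w1'); pickle.dump(s,open('pics/w1.pkl','wb'))
cv2.imwrite('pics/w1c.png',cv2.resize(d['image'][:,:,::-1],(800,600),interpolation=cv2.INTER_CUBIC))
E
```

```text
13.35 q [ 16.3   7.   99.2   0.1  74.2 -72.6] [0.4228 0.1964 0.207 ] yaw 178.83 z [-0.008 -0.001 -1.   ] F [ 0.1 -0.4  0.3] 0.9996899657559492 0.0
```

View pics/w1c.png

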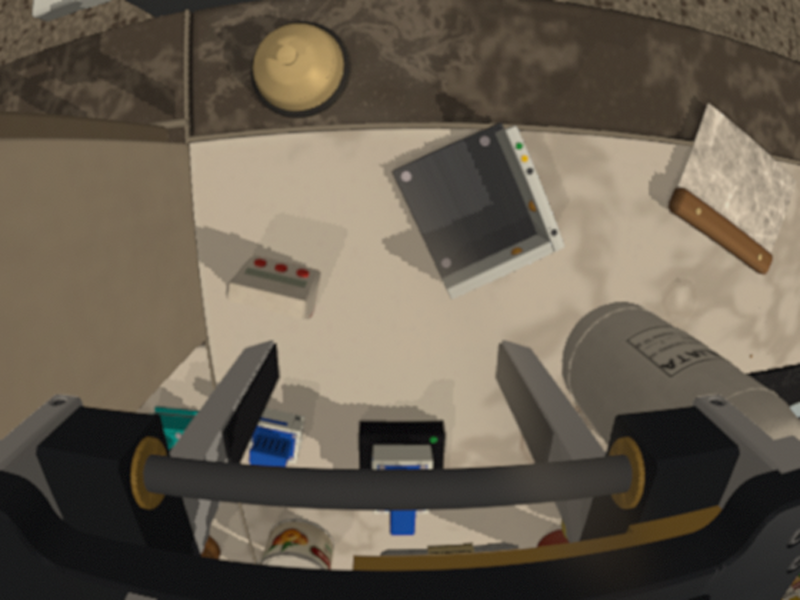

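The wrist view shows the reader at (475,210), with brass pins at (517,250) in the back fence and (531,207) in the side fence. The dock's near edge is at (402,440) with the blue fin at (402,515). I'll enlarge the reader.

Run:
```python
from h import *
im=cv2.imread('pics/w1.png'); cv2.imwrite('pics/w1r.png',cv2.resize(im[80:215,265:400],(600,600),interpolation=cv2.INTER_CUBIC))
```

```text
(no output)
```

View pics/w1r.png

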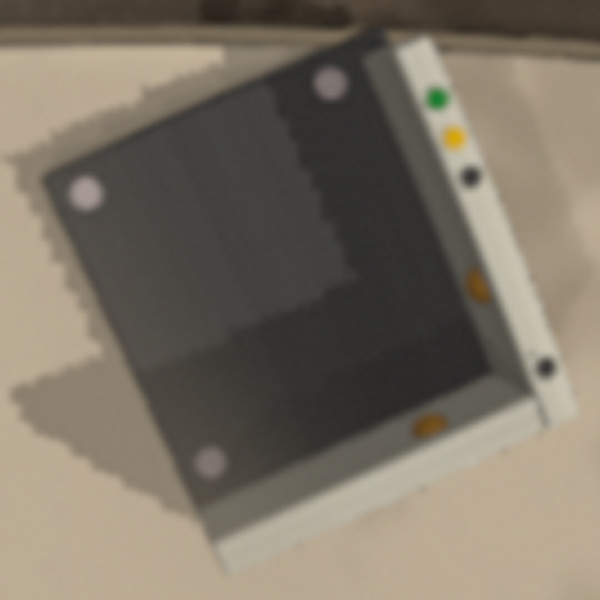

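Run:
```python
from h import *
import pickle
from scipy.optimize import least_squares
d=np.load('pics/w1.npz'); s=pickle.load(open('pics/w1.pkl','rb'))
im=np.array([(42,178),(490,372),(203,505),(365,50),(533,398),(218,540),(402,50)],float)
uv=(im+.5)*.225-.5+[265,80]
M=np.array([(-64,-62,8),(32,26,8),(32,-62,8),(-64,26,8),(32,26,42),(32,-62,42),(-64,26,42)])/1000.
r=wray(d,uv); c=w2w(d,np.zeros(3),s); D=w2w(d,r,s)-c
def f(p):
    X=Ro.from_euler('z',p[2]).apply(M)+[p[0],p[1],0]
    q=c+D*((X[:,2]-c[2])/D[:,2])[:,None]; return (q-X)[:,:2].ravel()
o=least_squares(f,[.38,.28,.43]); print('wrist reader',o.x[:2].round(4),np.degrees(o.x[2]).round(2)); print((f(o.x).reshape(-1,2)*1000).round(1).tolist())
# depth-based height check & dock fit from wrist depth: fin top
P=wpts(d,s); i=uv.round().astype(int); print('plate z',P[150,320].round(3))
```

```text
wrist reader [0.3796 0.2849] 23.17
[[0.6, -1.5], [-2.4, -2.0], [-1.8, 1.5], [1.9, 0.7], [-1.1, -1.6], [-1.4, 1.2], [4.3, 1.7]]
plate z [0.381 0.253 0.009]
```

Emit:
apply_moves(targets=[[-0.0485,0.0028,0,0,0],[-0.0485,0.0028,0,0,0],[-0.0485,0.0028,0,0,0],[-0.0485,0.0028,0,0,0],[0,0,0.03,0,0],[0,0,0,0,0],[0,0,0,0,0]])

```text
t: 14.1
tool_pos: [0.614, 0.2049, 0.1768]
orientation: [0.009, 1.0, -0.0, -0.004]
force: [-0.6, 0.4, 0.6]
gripper_width: 1.001
grip_force: 0.0
```

```bash
python3 st.py
python3 - <<'E'
from h import *
import pickle
s=ctrl.get_state(); d=grab('wrist','w2'); P=wpts(d,s)
hsv=cv2.cvtColor(d['image'],cv2.COLOR_RGB2HSV); b=(hsv[...,0]>100)&(hsv[...,0]<125)&(hsv[...,1]>120)
m=b&(abs(P[...,0]-.617)<.05)&(abs(P[...,1]-.204)<.04)&(P[...,2]>.08)&(P[...,2]<.095)
q=P[m]; print(len(q),np.median(q,0),q.min(0),q.max(0),cv2.minAreaRect(q[:,:2].astype(np.float32)*1000))
v,u=np.nonzero(m); print(u.min(),u.max(),v.min(),v.max())
cv2.imwrite('pics/w2c.png',cv2.resize(d['image'][:,:,::-1],(800,600)))
E
```

```text
14.1 q [ 12.3  23.6  80.1   0.1  76.8 -76.8] [0.614  0.2049 0.1768] yaw 179.0 z [-0.008 -0.001 -1.   ] F [-0.6  0.4  0.6] 1.001062916501654 0.0
1362 [0.614359   0.20471249 0.08631501] [0.59331944 0.19308239 0.08013451] [0.63859111 0.2160189  0.08902461] ((616.01416015625, 204.81011962890625), (22.364398956298828, 45.04551315307617), 88.43463134765625)
258 284 190 241
```

View pics/w2c.png

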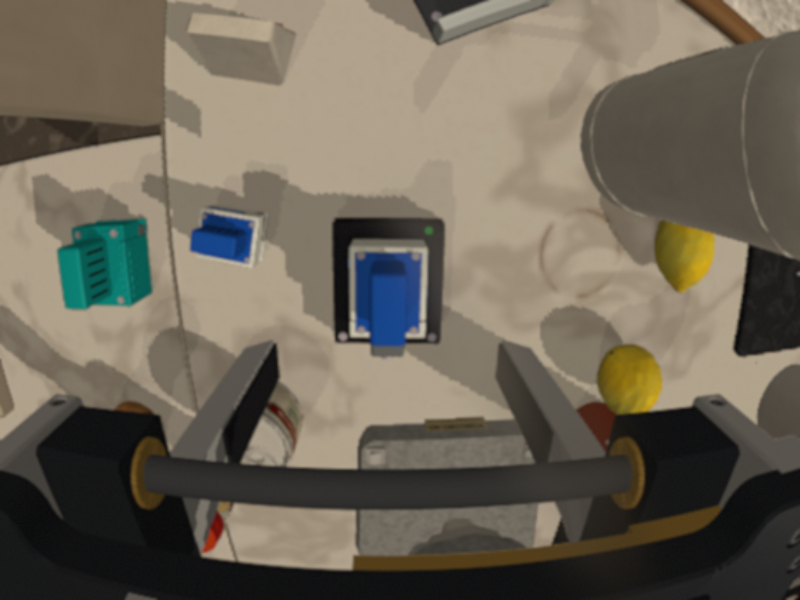

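The wrist view puts the fin top at (388,305), between the fingers. The fit gives its centre as (0.616, 0.205), top at 0.086 and size 22×45 mm, which match. Descending and gripping.

Emit:
apply_moves(targets=[[-0.001,0,0.04,0,0],[-0.001,0,0.04,0,0],[-0.001,0,0.036,0,0],[0,0,0,0,0.5],[0,0,0,0,0.7]], grip_force=12)

```text
t: 14.65
tool_pos: [0.6186, 0.2053, 0.0626]
orientation: [0.009, 1.0, 0.0, -0.002]
force: [0.7, -0.4, -0.4]
gripper_width: 0.863
grip_force: 0.0
```

Emit:
apply_moves(targets=[[0,0,0,0,0.7],[0,0,0,0,1],[0,0,0,0,1],[0,0,0,0,1],[0,0,0,0,1]])

```text
t: 15.15
tool_pos: [0.6189, 0.205, 0.0613]
orientation: [0.009, 1.0, -0.0, -0.002]
force: [0.4, 0.7, 0.2]
gripper_width: 0.44
grip_force: 0.0
```

```bash
python3 st.py
```

```text
15.15 q [ 12.2  28.9  88.6   0.1  62.8 -76.8] [0.6189 0.205  0.0613] yaw 178.99 z [-0.005 -0.    -1.   ] F [0.4 0.7 0.2] 0.4400963466360496 0.0
```

Emit:
apply_moves(targets=[[0.002,0,0,0,1],[0,0,0,0,1],[0,0,0,0,1],[0,0,0,0,1],[0,0,0,0,1]])

```text
t: 15.65
tool_pos: [0.6165, 0.205, 0.0607]
orientation: [0.009, 1.0, -0.0, -0.003]
force: [-1.5, -0.3, 0.1]
gripper_width: 0.237
grip_force: 12.0
```

```bash
python3 st.py
```

```text
15.65 q [ 12.2  28.8  88.9   0.1  62.7 -76.8] [0.6165 0.205  0.0607] yaw 178.98 z [-0.006 -0.    -1.   ] F [-1.5 -0.3  0.1] 0.2371361923650596 11.97443962097168
```

Gripped: the opening is 22 mm and side forces are near zero. I'll raise the grip to 50 N and pull up in small steps.

Emit:
apply_moves(targets=[[0,0,0,0,1],[0,0,0,0,1],[0,0,-0.004,0,1],[0,0,-0.004,0,1],[0,0,-0.004,0,1]], grip_force=50)

```text
t: 16.15
tool_pos: [0.6161, 0.2049, 0.0721]
orientation: [0.009, 1.0, -0.0, -0.004]
force: [-0.8, 0.0, -1.9]
gripper_width: 0.23
grip_force: 50.0
```

```bash
python3 st.py
```

```text
16.15 q [ 12.2  28.2  88.1   0.1  64.2 -76.8] [0.6161 0.2049 0.0721] yaw 178.99 z [-0.007 -0.001 -1.   ] F [-0.8  0.  -1.9] 0.22976758855698728 49.97150123119354
```

Emit:
apply_moves(targets=[[0,0,-0.01,0,1],[0,0,-0.03,0,1],[0,0,-0.03,0,1],[0,0,-0.03,0,1],[0,0,0,0,1],[0,0,0,0,1]])

```text
t: 16.75
tool_pos: [0.618, 0.2052, 0.1744]
orientation: [0.009, 1.0, 0.0, -0.001]
force: [-0.1, 0.5, -1.9]
gripper_width: 0.232
grip_force: 50.0
```

```bash
python3 st.py
```

```text
16.75 q [ 12.2  23.8  80.1   0.1  76.3 -76.8] [0.618  0.2052 0.1744] yaw 178.99 z [-0.002  0.    -1.   ] F [-0.1  0.5 -1.9] 0.23199629862927845 49.97174799442291
```

Emit:
apply_moves(targets=[[0.0417,0.0091,0,0,1],[0.0417,0.0091,0,0,1],[0.0417,0.0091,0,0,1],[0.0417,0.0091,0,0,1],[0.0417,0.0091,0,0,1],[0.0417,0.0091,0,0,1]])

```text
t: 17.35
tool_pos: [0.3654, 0.2637, 0.1727]
orientation: [0.009, 1.0, -0.001, -0.004]
force: [0.1, -0.2, -1.0]
gripper_width: 0.233
grip_force: 50.0
```

Emit:
apply_moves(targets=[[0,0,0,-8.3,1],[0,0,0,-8.3,1],[0,0,0,-8.3,1],[0,0,0,0,1],[0,0,0,0,1],[0,0,0,0,1]])

```text
t: 17.95
tool_pos: [0.3678, 0.2638, 0.1736]
orientation: [-0.206, 0.979, 0.0, -0.003]
force: [0.1, 0.3, -1.7]
gripper_width: 0.234
grip_force: 50.0
```

```bash
python3 st.py
python3 - <<'E'
from h import *
import pickle
s=ctrl.get_state(); d=grab('wrist','w3'); pickle.dump(s,open('pics/w3.pkl','wb'))
cv2.imwrite('pics/w3c.png',cv2.resize(d['image'][60:310,80:480,::-1],(800,500),interpolation=cv2.INTER_CUBIC))
E
```

```text
17.95 q [ 2.67e+01  7.20e+00  1.04e+02  1.00e-01  6.91e+01 -8.71e+01] [0.3678 0.2638 0.1736] yaw -156.24 z [-0.006 -0.001 -1.   ] F [ 0.1  0.3 -1.7] 0.23374053904603592 49.971744418144226
```

View pics/w3c.png

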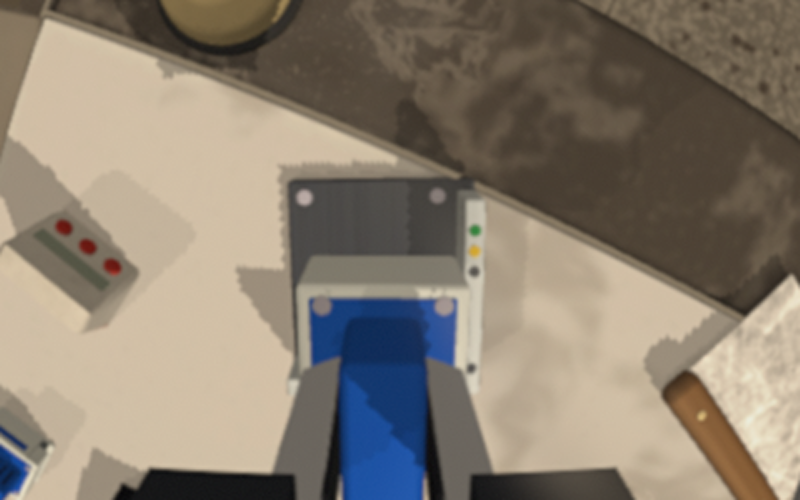

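The wrist view shows the logger held above the plate, its edge parallel to the plate's near edge at (290–462, 180) and clear of the side fence at x ≈ 470. Lowering.

Emit:
apply_moves(targets=[[0,0,0.03,-0.5,1],[0,0,0.03,0,1],[0,0,0.03,0,1],[0,0,0.014,0,1],[0,0,0,0,1],[0,0,0,0,1],[0,0,0.003,0,1],[0,0,0,0,1]])

```text
t: 18.8
tool_pos: [0.3682, 0.2643, 0.0678]
orientation: [-0.211, 0.977, 0.001, -0.002]
force: [-0.5, 0.7, -2.2]
gripper_width: 0.232
grip_force: 50.0
```

```bash
python3 st.py
```

```text
18.8 q [ 26.8  13.7 113.3   0.2  53.2 -87.7] [0.3682 0.2643 0.0678] yaw -155.63 z [-0.004  0.001 -1.   ] F [-0.5  0.7 -2.2] 0.2317138328202339 49.97176766395569
```

Emit:
apply_moves(targets=[[0,0,0.002,0,1],[0,0,0.001,0,1],[0,0,0.001,0,1],[0,0,0,0,1]])

```text
t: 19.2
tool_pos: [0.3674, 0.264, 0.0631]
orientation: [-0.211, 0.977, 0.0, -0.003]
force: [0.7, 0.4, -2.2]
gripper_width: 0.229
grip_force: 50.0
```

```bash
python3 st.py
```

```text
19.2 q [ 26.8  14.  113.7   0.2  52.6 -87.7] [0.3674 0.264  0.0631] yaw -155.61 z [-0.005 -0.    -1.   ] F [ 0.7  0.4 -2.2] 0.22850773396745885 49.97164964675903
```

Emit:
apply_moves(targets=[[0,0,0.001,0,1],[0,0,0,0,1]])

```text
t: 19.4
tool_pos: [0.3676, 0.2641, 0.0626]
orientation: [-0.211, 0.977, 0.0, -0.002]
force: [-0.9, -1.4, 4.0]
gripper_width: 0.232
grip_force: 50.0
```

Emit:
apply_moves(targets=[[0,0,0.001,0,1],[0,0,0,0,1]])

```text
t: 19.6
tool_pos: [0.3677, 0.2642, 0.0627]
orientation: [-0.211, 0.977, 0.001, -0.002]
force: [-2.9, -0.7, 12.0]
gripper_width: 0.232
grip_force: 50.0
```

Emit:
apply_moves(targets=[[0,0,-0.001,0,1],[-0.005,0,0,0,1],[-0.005,0,0,0,1],[-0.002,0,0,0,1],[0,0,0,0,1]])

```text
t: 20.1
tool_pos: [0.369, 0.2648, 0.0632]
orientation: [-0.211, 0.977, -0.002, -0.013]
force: [-18.9, -9.1, 32.9]
gripper_width: 0.229
grip_force: 50.0
```

```bash
cat >> st.py <<'E'
a=np.radians(24.2); c,n=np.cos(a),np.sin(a); M=np.array([[c,n],[-n,c]]); print('reader xy mm',(M@(s['tool_pos'][:2]-[.3797,.2845])*1000).round(1),'F',(M@s['force'][:2]).round(1))
E
python3 st.py
```

```text
20.1 q [ 26.7  14.7 112.6   0.2  54.1 -87.8] [0.369  0.2648 0.0632] yaw -155.6 z [-0.024 -0.009 -1.   ] F [-18.9  -9.1  32.9] 0.22946690953956336 49.98231768608093
reader xy mm [-17.8 -13.6] F [-20.9  -0.5]
```

The logger stuck by friction at reader x ≈ -18 and tipped about 1°. I'll back off, lift a hair so it carries no preload, then slide.

Emit:
apply_moves(targets=[[0.006,0,0,0,1],[0.005,0,-0.001,0,1],[0,0,-0.001,0,1],[0,0,0,0,1],[0,0,0,0,1]])

```text
t: 20.6
tool_pos: [0.3691, 0.2647, 0.0639]
orientation: [-0.211, 0.977, 0.001, -0.002]
force: [0.3, -0.8, -1.7]
gripper_width: 0.234
grip_force: 50.0
```

```bash
python3 st.py
```

```text
20.6 q [ 26.8  14.1 113.4   0.2  52.7 -87.7] [0.3691 0.2647 0.0639] yaw -155.61 z [-0.005 -0.    -1.   ] F [ 0.3 -0.8 -1.7] 0.23376517289519524 49.97165858745575
reader xy mm [-17.8 -13.7] F [-0.1 -0.8]
```

Emit:
apply_moves(targets=[[-0.004,0,0,0,1],[-0.004,0,0,0,1],[-0.003,0,0,0,1],[0,0,0,0,1],[0,0,0,0,1]])

```text
t: 21.1
tool_pos: [0.3786, 0.269, 0.064]
orientation: [-0.211, 0.977, 0.0, -0.003]
force: [0.2, -0.6, -1.8]
gripper_width: 0.23
grip_force: 50.0
```

```bash
python3 st.py
```

```text
21.1 q [ 26.7  14.9 112.2   0.2  53.2 -87.8] [0.3786 0.269  0.064 ] yaw -155.61 z [-0.005 -0.    -1.   ] F [ 0.2 -0.6 -1.8] 0.22976484833483213 49.971628189086914
reader xy mm [ -7.4 -13.7] F [-0.  -0.6]
```

Emit:
apply_moves(targets=[[-0.003,0,0,0,1],[-0.003,0,0,0,1],[-0.001,0,0,0,1],[0,0,0,0,1],[0,0,0,0,1]])

```text
t: 21.6
tool_pos: [0.3831, 0.271, 0.0637]
orientation: [-0.211, 0.977, -0.0, -0.004]
force: [-4.2, -2.2, 0.7]
gripper_width: 0.23
grip_force: 50.0
```

```bash
python3 st.py
```

```text
21.6 q [ 26.7  15.3 111.5   0.2  53.6 -87.8] [0.3831 0.271  0.0637] yaw -155.6 z [-0.009 -0.002 -1.   ] F [-4.2 -2.2  0.7] 0.230178346400583 49.97692286968231
reader xy mm [ -2.4 -13.7] F [-4.8 -0.3]
```

Emit:
apply_moves(targets=[[-0.002,0,0,0,1],[0,0,0,0,1],[0,0,0,0,1]])

```text
t: 21.9
tool_pos: [0.3832, 0.2711, 0.0634]
orientation: [-0.211, 0.977, -0.0, -0.006]
force: [-7.3, -4.0, 1.8]
gripper_width: 0.233
grip_force: 50.0
```

```bash
python3 st.py
```

```text
21.9 q [ 26.7  15.5 111.4   0.2  53.8 -87.8] [0.3832 0.2711 0.0634] yaw -155.6 z [-0.012 -0.003 -1.   ] F [-7.3 -4.   1.8] 0.2325799061692481 49.97942626476288
reader xy mm [ -2.3 -13.7] F [-8.3 -0.6]
```

Emit:
apply_moves(targets=[[-0.002,0,0,0,1],[0,0,0,0,1],[0,0,0,0,1]])

```text
t: 22.2
tool_pos: [0.3833, 0.2712, 0.0631]
orientation: [-0.211, 0.977, -0.001, -0.008]
force: [-9.2, -4.0, 4.2]
gripper_width: 0.23
grip_force: 50.0
```

```bash
python3 st.py
```

```text
22.2 q [ 26.7  15.6 111.2   0.2  54.1 -87.8] [0.3833 0.2712 0.0631] yaw -155.59 z [-0.015 -0.005 -1.   ] F [-9.2 -4.   4.2] 0.22957032172160588 49.98003602027893
reader xy mm [ -2.1 -13.6] F [-10.    0.1]
```

It is at the back fence with 10 N (hard stop). Now I'll slide along it to the side fence.

Emit:
apply_moves(targets=[[0,0.004,0,0,1],[0,0.004,0,0,1],[0,0.002,0,0,1],[0,0,0,0,1],[0,0,0,0,1]])

```text
t: 22.7
tool_pos: [0.3803, 0.2778, 0.0631]
orientation: [-0.212, 0.977, -0.003, -0.008]
force: [-5.7, -11.0, 3.6]
gripper_width: 0.235
grip_force: 50.0
```

```bash
python3 st.py
```

```text
22.7 q [ 27.8  15.8 111.   -0.2  54.2 -86.6] [0.3803 0.2778 0.0631] yaw -155.49 z [-0.013 -0.01  -1.   ] F [ -5.7 -11.    3.6] 0.23451411301754801 49.973042607307434
reader xy mm [-2.2 -6.3] F [-9.7 -7.7]
```

Emit:
apply_moves(targets=[[0,0.003,0,0,1],[0,0.003,0,0,1],[0,0,0,0,1],[0,0,0,0,1]])

```text
t: 23.1
tool_pos: [0.3782, 0.2825, 0.0631]
orientation: [-0.213, 0.977, -0.004, -0.007]
force: [-5.1, -12.9, 4.2]
gripper_width: 0.23
grip_force: 50.0
```

```bash
python3 st.py
```

```text
23.1 q [ 28.5  15.9 110.9  -0.3  54.2 -85.9] [0.3782 0.2825 0.0631] yaw -155.46 z [-0.013 -0.011 -1.   ] F [ -5.1 -12.9   4.2] 0.229912271410233 49.9747234582901
reader xy mm [-2.2 -1.2] F [-9.9 -9.7]
```

Emit:
apply_moves(targets=[[0,0.003,0,0,1],[0,0,0,0,1],[0,0,0,0,1]])

```text
t: 23.4
tool_pos: [0.378, 0.2831, 0.0632]
orientation: [-0.214, 0.977, -0.007, -0.007]
force: [-1.9, -20.5, 5.7]
gripper_width: 0.234
grip_force: 50.0
```

```bash
python3 st.py
```

```text
23.4 q [ 28.8  15.9 110.8  -0.6  54.3 -85.5] [0.378  0.2831 0.0632] yaw -155.34 z [-0.011 -0.016 -1.   ] F [ -1.9 -20.5   5.7] 0.23379971430171412 49.97815132141113
reader xy mm [-2.1 -0.5] F [-10.1 -17.9]
```

Emit:
apply_moves(targets=[[-0.003,0,0,0,1],[0,0,0,0,1],[0,0,0,0,1],[0,0,0,0,1]])

```text
t: 23.8
tool_pos: [0.378, 0.2832, 0.0632]
orientation: [-0.213, 0.977, -0.007, -0.01]
force: [-7.9, -22.1, 11.9]
gripper_width: 0.231
grip_force: 50.0
```

```bash
python3 st.py
python3 - <<'E'
from h import *
d=grab('wrist','w4'); t=grab('top','t4')
a=cv2.resize(d['image'][90:260,170:400,::-1],(800,590),interpolation=cv2.INTER_CUBIC); cv2.imwrite('pics/w4c.png',a)
E
python3 st.py
```

```text
23.8 q [ 28.8  16.  110.5  -0.6  54.7 -85.5] [0.378  0.2832 0.0632] yaw -155.36 z [-0.016 -0.018 -1.   ] F [ -7.9 -22.1  11.9] 0.2309996154768256 49.981940388679504
reader xy mm [-2.1 -0.5] F [-16.2 -16.9]
23.9 q [ 28.8  16.  110.5  -0.6  54.7 -85.5] [0.378  0.2832 0.0632] yaw -155.36 z [-0.016 -0.018 -1.   ] F [ -7.8 -20.6  11.9] 0.2316062714218746 49.98195469379425
reader xy mm [-2.1 -0.5] F [-15.6 -15.6]
```

View pics/w4c.png

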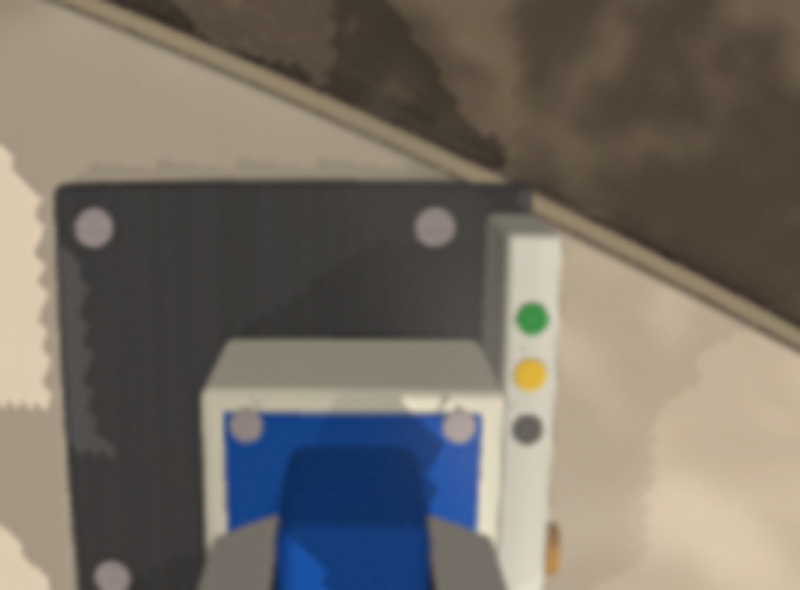

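The view shows the logger square on the plate and flush against the side fence at (503,450). The side pin's tail sticks out behind the fence at (553,548), so it is pushed in. The arm pushes with about 16 N on each fence, steadily, so I'm handing in.

```bash
python3 -c "
from cell import ctrl
print(ctrl.finish_job())"
```

```text
the job is handed in; nothing more can be done
None
```

I handed the job in with the logger out of its dock and still held in the reader's corner at about 16 N on each fence; the judge's result wasn't shown. In the last view it was square and flush with the side fence with the side pin in; the back fence and pin I judged only by a hard stop and the force, and the last joint briefly read 0.004 rad past its range early on.

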